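# Press the price-label holder home on a ceramics display riser

### The arm

A 6-joint arm with a two-finger parallel gripper is mounted at the origin on the work surface. World frame = base frame: x ahead of the robot, y to its left, z up, the work surface at z = 0. Lengths are in m, angles in degrees, forces in N, time in s.
With the tool pointing down it reaches from about 0.375 to 0.9 m from the base axis. Payload 3.1 kg.
Tool frame: the origin (TCP) lies midway between the tips of the shut fingers; the grasp point (between the pads) lies robot.grasp_offset behind it (robot.grasp_offset is the distance from the TCP to the grasp point, in m); z points along the fingers, y is the line along which they close (so a half turn about z gives the same grasp; the last joint's range is limited). The gripper opens to 87 mm and grips with 3 to 60 N. Pads are 19 mm wide; open, the fingers measure 117 mm over their backs; the gripper's body (75 mm by 190 mm) begins 51 mm behind the grasp point.
Start: joints at [-10.227, 30.224, 82.088, -0, 67.689, -10.227], TCP at [0.625, 0, 0.223] pointing down, gripper open.
Joint ranges: [-176.69, 176.69], [-43.24, 126.21], [12.49, 139.97], [-82, 262], [0, 151.66], [-163.58, 163.58]. Speed limits (degrees/s): [159.86, 159.86, 180, 180, 180, 180].

### API

Orientations are given as a 3x3 rotation matrix whose columns are the frame's x, y, z axes.
In Python, from workcell import robot, capture gives the robot as it stands. The module is installed in compiled form; this text tells all that it offers.
- The arm moves only by the tool send_rows, never from a script. Its argument "increments" is a list of rows, each an object of numbers: "dx", "dy", "dz": the shift along the tool's x, y, z in mm; "spin": the turn about the tool's z in rad; "claw": the closure, from 0 (fully open) to 1 (shut). A call has 1 to 12 rows; each row is the pose to reach, as a shift and turn from the pose commanded when the call began, along the tool's axes at that moment; what a row does not reach only later rows make up. A row lasts 1/12 s, in which the tool goes at most 41.7 mm and 7.16 degrees, less where a joint would pass 70% of its speed; a pose out of reach is approached as far as the arm can. A call with a gripper value outside its range is refused whole. The fingers move at their own pace and stop on an object; "grip_force" is the grip in N (left out, the last holds). Time passes only in rows, so rows that repeat a pose let the fingers close. It gives the time, the measured TCP pose, the force, the opening and the grip force at its end, in the units of the state.
- robot.sense(): the state, without advancing time (a new reading comes with each control period).
- capture(name): name is "scene" or "side" or "wrist"; returns a dict with "image" (400x640x3 uint8, red, green, blue), "intrinsics" (3x3 intrinsics, pixels), "R" (3x3) and "t" (3): a world point X has camera coordinates R X + t; the wrist camera has in their place "mount" (4x4, takes a point from camera to tool coordinates, whose origin is the TCP and whose axes are the flange's). Camera axes: x right, y down, z forward; pixel columns grow to the right and rows downward; lengths in m; the calibration is good to about 2 mm. A picture is of the moment at which its call begins: read the wrist's pose just before it. There is no depth.
- robot.close_job(): hands the job in; it is judged then, once.
The state is a dict: "t": time; "joints": joint angles; "qvel": joint speeds; "tau": joint torques, N m; "ee_pos": TCP position; "ee_rot": TCP orientation; "contact_force": force on the tool from outside, world axes, zero at the start; "wrist_torque": the same for the moment, N m; "grip_width": finger opening in m; "grasp_force": force on a finger pad.
Only numpy, scipy, OpenCV 4.12 (cv2) and the standard library are available. Lean on these libraries where they do the work, as an engineer would, in place of code of your own. Each camera call takes 0.05 s, during which the arm holds its last target. There are 200 camera calls.

### The job

On the white display riser, push the grey label carriage along the front edge all the way to the black stop, then turn its red lever as far as it goes, until it lies along the riser's edge, to lock it. Then take the turquoise label holder from the wooden rack, push its tongue down behind the carriage's lip against the spring until its shoulder sits flush on the lip, and finish while still holding it pressed home, for it springs up if let go. Leave the other holders, the pots, the jars and the brush where they are.

Things in the scene. Friction and masses are not known exactly. Their poses are not given: they have to be found in the camera images.
- riser: White display riser fixed on the table, 200 (x) x 420 (y) x 70 mm high. Origin: centre of its underside; -x is its front, towards the robot, +y its left seen from the robot. Front face at x = -100 mm. The label carriage slides along that face; a black stop block (z 24 to 64 mm) ends its travel on the +y side. A bowl and a vase stand on the rear half of the deck.
- carriage (a joint): Slide of the grey label carriage along the riser's +y, m: 0 = far right, 0.080 = against the stop. Starts at 0 to 0.035; friction 7 N, stays where left. The carriage is 114 mm long (y), 19 mm deep (x), in front of the riser's front face, z 22 to 70 mm, its top flush with the deck.
- tab (a point): Centre of the orange thumb tab on the right (-y) end of the carriage, 14 mm (x) x 12 mm (y), standing 34 mm above deck level (17 mm above and 17 mm below this point). Axes parallel to the riser's; moves with the carriage. Push its -y face towards +y to slide the carriage. Clear all around.
- lever_hub (a point): Hinge axis (vertical) of the red locking lever, on the left (+y) end piece of the carriage, at 1 mm above the deck level. Moves with the carriage. Axes parallel to the riser's.
- lever_pin (a point): On the axis of the lever's upright round pin, 26 mm above deck level, 45 mm from the hinge axis. Pin 12 mm in diameter, 3 to 39 mm above deck level; the lever's arm below it is 10 mm wide, its top 9 mm above deck level. At lever 0 the pin is 45 mm in front (-x) of the hinge, at 1.571 it is 45 mm to its left (+y).
- lever (a joint): Angle of the locking lever, rad: 0 = sticking out towards the robot (unlocked), 1.571 = turned fully, lying along the riser's edge towards +y (locked); it turns clockwise seen from above. Starts between 0 and 0.2. Friction 0.04 N m, stays where it is left.
- pocket (a point): Centre of the mouth of the carriage's slot, level with the top of the lip and the deck (70 mm above the table). The slot is 50 mm (y) x 10 mm (x), between the back plate and a 5 mm front lip; the end pieces beside it are level with the lip. Axes parallel to the riser's. The tab is 48 mm to its -y, the hub 46 mm to its +y. Moves with the carriage.
- plunger (a joint): Travel of the yellow spring plunger inside the slot, m: 0 = up, its top 16 mm below the lip; 0.014 when a holder is fully home. It pushes back with 3 N at first touch and 10 N at home (500 N/m), and lifts a holder that is let go.
- holder_turquoise: Label holder to fit, turquoise, about 60 g. Origin: centre of the tongue's underside, z up. Tongue 6 (x) x 40 (y) x 30 mm high, lower edge rounded; body above it 14 (x) x 60 (y) mm, z 30 to 75 mm, white label on both faces, its underside being the shoulder. Either face may be in front. Starts upright in a slot of the rack, shoulder on the rack; grip across the 14 mm.
- rack: Fixed wooden block, 50 (x) x 230 (y) x 42 mm high, with three slots 34 mm deep, 70 mm apart along its y, one holder in each (the order varies). Origin: centre of its underside. The holders' axes are parallel to the rack's.
- holder_ochre: Ochre yellow. Same shape as holder_turquoise, in another colour; bystander, leave it in its rack slot.
- holder_red: Dark red. Same shape as holder_turquoise, in another colour; bystander, leave it in its rack slot.
- bowl: Bystander, leave it in place. Turquoise bowl, 100 mm across, 55 mm high, on the riser's deck. Origin: centre of its underside.
- vase: Bystander, leave it in place. Cream vase with blue bands, 72 mm across, 95 mm high, on the riser's deck. Origin: centre of its underside.
- paint_jar: Bystander, leave it in place. White jar with a blue cap, 56 mm across, 70 mm high, on the table. Origin: centre of its underside.
- ochre_jar: Bystander, leave it in place. Yellow jar, 52 mm across, 60 mm high, on the table. Origin: centre of its underside.
- brush: Bystander, leave it in place. Paint brush, 190 mm long, lying on the table.

How it is judged (in metres and radians):
On the way, in this order (a step that is already met when the one before it is completed fails the run):
1. the carriage is pushed against the stop (within 4 mm), with the lever not yet turned (below 0.6 rad) and the holder not in the slot (value of joint carriage above 0.076 m and value of joint lever below 0.6 rad and horizontal distance between holder_turquoise and pocket above 0.04 m), for 0.1 s.
2. the lever is turned fully (above 1.35 rad), the carriage still against the stop, the holder not yet in the slot (value of joint carriage above 0.076 m and value of joint lever above 1.35 rad and horizontal distance between holder_turquoise and pocket above 0.04 m), for 0.1 s.
At the end, for the whole second after the job is handed in: Carriage within 4 mm of its stop, lever past 1.35 rad; turquoise holder in the slot, upright within 0.12 rad, within 2.5 mm of fully home, plunger down over 11.5 mm; fingers still on it (over 3 N), it presses on carriage and spring with over 5 N, at rest (value of joint carriage above 0.076 m and value of joint lever above 1.35 rad and value of joint plunger above 0.0115 m and z of holder_turquoise in the frame of pocket below -0.0275 m and x of holder_turquoise in the frame of pocket between -0.006 and 0.006 m and y of holder_turquoise in the frame of pocket between -0.01 and 0.01 m and angle between holder_turquoise's own z axis and vertical below 0.12 rad and contact force between holder_turquoise and the fingers above 3 N and contact force between holder_turquoise and riser above 5 N and linear speed of holder_turquoise below 0.02 m/s); the arm keeps its last pose, push and grip.
It fails at once if a bystander is moved by more than 20 to 30 mm (holders 20, pots and jars 25, brush 30) (distance of any of holder_ochre, holder_red from where it was at the start of the episode above 0.02 m or distance of any of bowl, vase, paint_jar, ochre_jar from where it was at the start of the episode above 0.025 m or distance of brush from where it was at the start of the episode above 0.03 m).
It also fails if it takes over 61 s, if anything falls off the work surface, if the arm or the gripper's body presses on something with over 40 N, if the wrist force passes 120 N, or if a joint passes its speed limit or range.

## Working session

There is one attempt and no reset: what is moved stays moved. The work goes in short steps, Python scripts to look and compute and a tool call to move; the robot and the scene stay as the last step left them, time stands still between calls to the robot, and variables do not carry over. Pictures are saved under pics/ and viewed, at most 10 in all, crops included, and the job is handed in when it is done.

Besides the shell and the picture viewer there is one more tool, called after "Call:" as name(argument=value, ...) on one line, values as JSON. send_rows: Moves the arm, as the interface text tells. Its arguments: {"type":"object","properties":{"increments":{"type":"array","items":{"type":"object","properties":{"dx":{"type":"number"},"dy":{"type":"number"},"dz":{"type":"number"},"spin":{"type":"number"},"claw":{"type":"number"}}}},"grip_force":{"type":"number"}},"required":["increments"]}

```bash
mkdir -p pics; cat > h.py <<'E'
import numpy as np, cv2
from workcell import robot, capture
def snap(n,f):
    s=robot.sense(); c=capture(n); im=c["image"][:,:,::-1]
    cv2.imwrite(f"pics/{f}.png",im)
    if n=="wrist":
        T=np.eye(4);T[:3,:3]=s["ee_rot"];T[:3,3]=s["ee_pos"]
        M=np.linalg.inv(T@np.array(c["mount"]));R,t=M[:3,:3],M[:3,3]
    else: R,t=np.array(c["R"]),np.array(c["t"])
    np.savez(f"pics/{f}.npz",K=c["intrinsics"],R=R,t=t)
def at(f,u,v,z):
    d=np.load(f"pics/{f}.npz");r=d["R"].T@np.linalg.solve(d["K"],[u,v,1]);o=-d["R"].T@d["t"]
    return o+r*(z-o[2])/r[2]
def proj(f,X):
    d=np.load(f"pics/{f}.npz");p=d["K"]@(d["R"]@np.array(X)+d["t"]);return p[:2]/p[2]
E
python3 - <<'E'
from h import *
for n in("scene","side","wrist"): snap(n,n)
for n in("scene","side"):
    d=np.load(f"pics/{n}.npz");print(n,-d["R"].T@d["t"])
print(robot.sense(),robot.grasp_offset)
E
```

```text
scene [ 1.0689027  -0.61913084  0.85217863]
side [0.37272055 0.66809961 0.91434199]
{'t': 0.15, 'joints': array([-1.02267973e+01,  3.02677237e+01,  8.21385936e+01, -1.02567915e-03,
        6.76895156e+01, -1.02282752e+01]), 'qvel': array([ 0.08395628, -0.13135913, -0.17164165, -0.04585276,  0.02283304,
       -0.03516492]), 'tau': array([ 9.14956272e-04, -4.40429199e+01, -1.76841742e+01,  6.33679633e-02,
        5.52540855e-02, -1.06930895e-04]), 'ee_pos': array([6.24445566e-01, 1.29796660e-04, 2.21790946e-01]), 'ee_rot': array([[-3.23726715e-05,  9.99998640e-01, -1.64896455e-03],
       [ 9.99999960e-01,  3.28355183e-05,  2.80663067e-04],
       [ 2.80716830e-04, -1.64895540e-03, -9.99998601e-01]]), 'contact_force': array([-0.59929985, -0.1919547 , -0.66438452]), 'wrist_torque': array([-0.04770096,  0.03051082,  0.00771214]), 'grasp_force': 0.0, 'grip_width': 0.0870483076367591} 0.0187
```

View pics/scene.png

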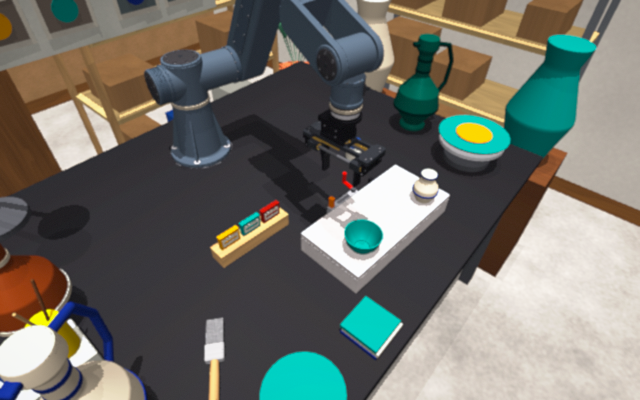

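View pics/side.png

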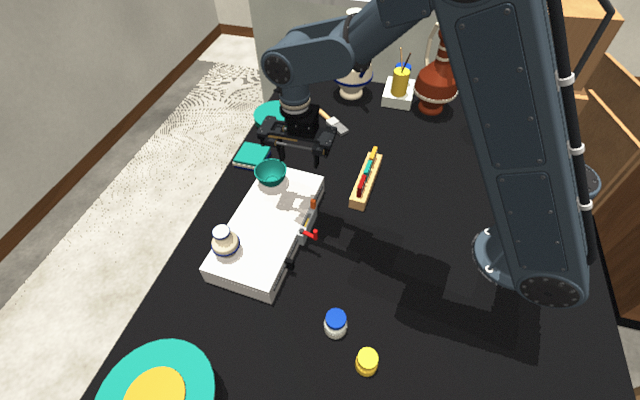

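```bash
python3 - <<'E'
import cv2
a=cv2.imread("pics/scene.png")[160:290,200:460];cv2.imwrite("pics/sc2.png",cv2.resize(a,None,fx=3,fy=3,interpolation=2))
a=cv2.imread("pics/side.png")[140:310,190:390];cv2.imwrite("pics/si2.png",cv2.resize(a,None,fx=3.5,fy=3.5,interpolation=2))
E
```

```text
(no output)
```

View pics/si2.png

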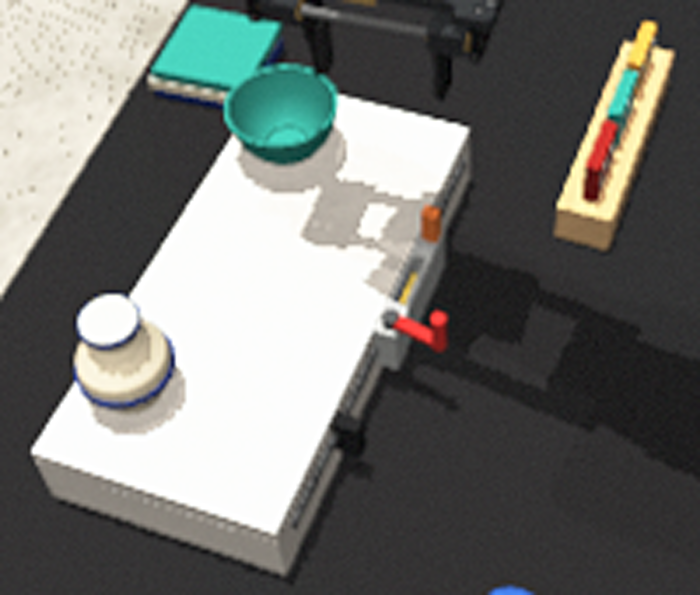

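View pics/wrist.png

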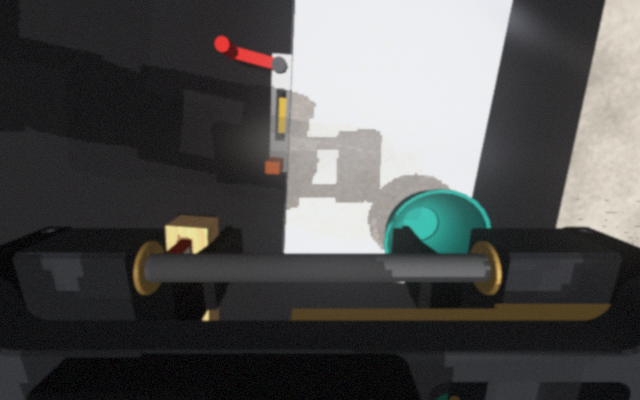

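```bash
python3 - <<'E'
from h import *
np.set_printoptions(precision=4,suppress=True)
S=lambda u,v,z:at("side",190+(u+.5)/3.5-.5,140+(v+.5)/3.5-.5,z)
c={k:S(*p,.07) for k,p in dict(FL=(278,533),FR=(470,127),BL=(33,452)).items()}
print(c, np.linalg.norm(c['FL']-c['FR']),np.linalg.norm(c['FL']-c['BL']))
e=c['FL']-c['FR'];print("yaw",np.degrees(np.arctan2(-e[0],e[1])))
e=c['FL']-c['BL'];print("yaw",np.degrees(np.arctan2(-e[1],-e[0])))
for n,p in dict(tabtop=(433,208,.104),hub=(392,317,.079),pintop=(439,316,.109),slotplunger=(408,287,.054)).items():print(n,S(*p))
for n,p in dict(tabtop=(273,166,.104),hub=(280,65,.079),pintop=(222,44,.109),plung=(282,115,.054),e1=(295,0,.07),e2=(285,253,.07)).items():print('w',n,at("wrist",*p))
# rack: top corners
for n,p in dict(r1=(556,208,.042),r2=(612,225,.042),r3=(672,52,.042),r4=(626,42,.042)).items():print(n,S(*p))
for n,p in dict(redtopNear=(590,170,.083),redtopFar=(608,125,.083),tqNear=(617,112,.083),tqFar=(629,73,.083)).items():print(n,S(*p))
E
```

```text
{'FL': array([0.6124, 0.3131, 0.07  ]), 'FR': array([ 0.5851, -0.106 ,  0.07  ]), 'BL': array([0.8116, 0.3003, 0.07  ])} 0.4199975054669654 0.19955920608331665
yaw -3.7343836973213898
yaw -3.6675485408288115
tabtop [0.5819 0.0225 0.104 ]
hub [0.5881 0.1198 0.079 ]
pintop [0.5457 0.1291 0.109 ]
slotplunger [0.5908 0.0708 0.054 ]
w tabtop [0.584 0.027 0.104]
w hub [0.5904 0.1185 0.079 ]
w pintop [0.5461 0.1299 0.109 ]
w plung [0.5881 0.0735 0.054 ]
w e1 [0.6049 0.1751 0.07  ]
w e2 [ 0.5889 -0.0779  0.07  ]
r1 [ 0.4919 -0.0556  0.042 ]
r2 [ 0.4399 -0.0494  0.042 ]
r3 [ 0.425  -0.2833  0.042 ]
r4 [ 0.4719 -0.2858  0.042 ]
redtopNear [ 0.4672 -0.0715  0.083 ]
redtopFar [ 0.4626 -0.1289  0.083 ]
tqNear [ 0.4578 -0.147   0.083 ]
tqFar [ 0.4567 -0.1999  0.083 ]
```

View pics/sc2.png

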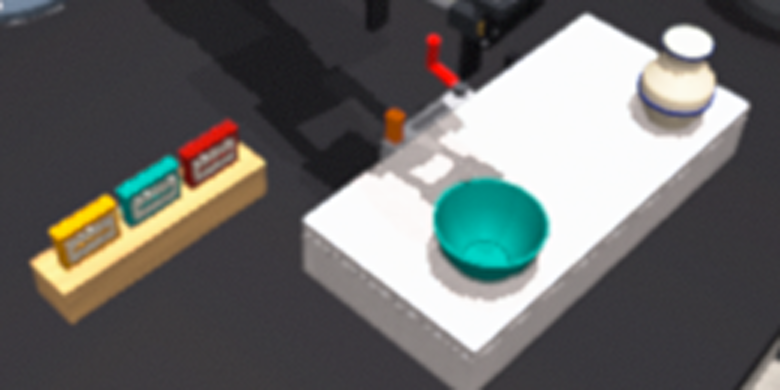

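Call:
send_rows(increments=[{"dx":-3,"dy":-20,"dz":0,"spin":0.03,"claw":1},{"dx":-7,"dy":-44,"dz":20,"spin":0.065,"claw":1},{"dx":-7,"dy":-44,"dz":50,"spin":0.065,"claw":1},{"dx":-7,"dy":-44,"dz":80,"spin":0.065,"claw":1},{"dx":-7,"dy":-44,"dz":110,"spin":0.065,"claw":1},{"dx":-7,"dy":-44,"dz":130,"spin":0.065,"claw":1},{"dx":-7,"dy":-44,"dz":140,"spin":0.065,"claw":1},{"dx":-7,"dy":-44,"dz":140,"spin":0.065,"claw":1},{"dx":-7,"dy":-44,"dz":140,"spin":0.065,"claw":1}], grip_force=20)

```text
t: 0.9
ee_pos: [0.5812, -0.007, 0.0825]
ee_rot: [[0.065, 0.998, -0.0], [0.998, -0.065, 0.0], [0.0, -0.0, -1.0]]
contact_force: [-0.2, -0.2, 0.0]
grip_width: 0.0353
grasp_force: 0.0
```

```bash
python3 - <<'E'
from h import *
np.set_printoptions(precision=4,suppress=True)
S=lambda u,v,z:at("side",190+(u+.5)/3.5-.5,140+(v+.5)/3.5-.5,z)
print("vase base/top",S(125,375,.09),S(109,320,.165),"stop",S(350,425,.064))
print(robot.sense())
E
```

```text
vase base/top [0.765  0.2312 0.09  ] [0.7603 0.2316 0.165 ] stop [0.5927 0.2136 0.064 ]
{'t': 0.9, 'joints': array([-11.7004,  37.907 ,  94.9779,   0.0014,  47.1343,  -7.9748]), 'qvel': array([ 0.1321, -1.8357, -1.1668,  0.0029, -0.0773,  0.0155]), 'tau': array([ -0.0304, -42.4201, -11.0045,   0.0465,   0.0851,  -0.0014]), 'ee_pos': array([ 0.5812, -0.007 ,  0.0825]), 'ee_rot': array([[ 0.065 ,  0.9979, -0.0003],
       [ 0.9979, -0.065 ,  0.0001],
       [ 0.0001, -0.0003, -1.    ]]), 'contact_force': array([-0.1826, -0.1814,  0.0471]), 'wrist_torque': array([-0.0056, -0.0148,  0.0462]), 'grasp_force': 0.0, 'grip_width': 0.035318800076543665}
```

Call:
send_rows(increments=[{"dx":0,"claw":1},{"dx":0,"claw":1},{"dx":5,"claw":1},{"dx":10,"claw":1},{"dx":16,"claw":1},{"dx":22,"claw":1},{"dx":28,"claw":1},{"dx":34,"claw":1},{"dx":40,"claw":1},{"dx":46,"claw":1},{"dx":50,"claw":1},{"dx":50,"claw":1}])

```text
$.increments[0]: bad value
```

Call:
send_rows(increments=[{"dx":0,"dy":0,"dz":0,"spin":0,"claw":1},{"dx":0,"dy":0,"dz":0,"spin":0,"claw":1},{"dx":5,"dy":0,"dz":0,"spin":0,"claw":1},{"dx":10,"dy":0,"dz":0,"spin":0,"claw":1},{"dx":16,"dy":0,"dz":0,"spin":0,"claw":1},{"dx":22,"dy":0,"dz":0,"spin":0,"claw":1},{"dx":28,"dy":0,"dz":0,"spin":0,"claw":1},{"dx":34,"dy":0,"dz":0,"spin":0,"claw":1},{"dx":40,"dy":0,"dz":0,"spin":0,"claw":1},{"dx":46,"dy":0,"dz":0,"spin":0,"claw":1},{"dx":50,"dy":0,"dz":0,"spin":0,"claw":1},{"dx":50,"dy":0,"dz":0,"spin":0,"claw":1}])

```text
t: 1.9
ee_pos: [0.5841, 0.0425, 0.0831]
ee_rot: [[0.063, 0.998, -0.0], [0.998, -0.063, -0.003], [-0.003, 0.0, -1.0]]
contact_force: [-1.2, -4.0, 2.0]
grip_width: 0.001
grasp_force: 2.2
```

Call:
send_rows(increments=[{"dx":4,"dy":0,"dz":0,"spin":0,"claw":1},{"dx":8,"dy":0,"dz":0,"spin":0,"claw":1},{"dx":12,"dy":0,"dz":0,"spin":0,"claw":1},{"dx":16,"dy":0,"dz":0,"spin":0,"claw":1},{"dx":20,"dy":0,"dz":0,"spin":0,"claw":1},{"dx":20,"dy":0,"dz":0,"spin":0,"claw":1}])

```text
t: 2.4
ee_pos: [0.5855, 0.0622, 0.0831]
ee_rot: [[0.063, 0.998, -0.0], [0.998, -0.063, -0.003], [-0.003, 0.0, -1.0]]
contact_force: [-1.1, -6.0, 2.9]
grip_width: 0.0003
grasp_force: 2.5
```

Call:
send_rows(increments=[{"dx":3,"dy":0,"dz":0,"spin":0,"claw":1},{"dx":6,"dy":0,"dz":0,"spin":0,"claw":1},{"dx":9,"dy":0,"dz":0,"spin":0,"claw":1},{"dx":12,"dy":0,"dz":0,"spin":0,"claw":1},{"dx":12,"dy":0,"dz":0,"spin":0,"claw":1}])

```text
t: 2.82
ee_pos: [0.5862, 0.0739, 0.0831]
ee_rot: [[0.063, 0.998, -0.0], [0.998, -0.063, -0.003], [-0.003, 0.0, -1.0]]
contact_force: [-0.3, -5.3, 2.0]
grip_width: -0.0
grasp_force: 2.8
```

Call:
send_rows(increments=[{"dx":2,"dy":0,"dz":0,"spin":0,"claw":1},{"dx":4,"dy":0,"dz":0,"spin":0,"claw":1},{"dx":6,"dy":0,"dz":0,"spin":0,"claw":1},{"dx":8,"dy":0,"dz":0,"spin":0,"claw":1}])

```text
t: 3.15
ee_pos: [0.5867, 0.0801, 0.0831]
ee_rot: [[0.061, 0.998, -0.001], [0.998, -0.061, -0.006], [-0.006, -0.0, -1.0]]
contact_force: [-2.1, -15.8, 2.8]
grip_width: 0.0007
grasp_force: 8.0
```

Call:
send_rows(increments=[{"dx":2,"dy":0,"dz":0,"spin":0,"claw":1},{"dx":3,"dy":0,"dz":0,"spin":0,"claw":1},{"dx":3,"dy":0,"dz":0,"spin":0,"claw":1}])

```text
t: 3.4
ee_pos: [0.5867, 0.0802, 0.0832]
ee_rot: [[0.06, 0.998, -0.001], [0.998, -0.06, -0.011], [-0.011, -0.001, -1.0]]
contact_force: [-2.8, -18.9, 3.5]
grip_width: 0.0005
grasp_force: 9.9
```

```bash
python3 - <<'E'
from h import *
snap("side","side3");snap("wrist","w3")
a=cv2.imread("pics/side3.png")[180:290,240:360];b=cv2.resize(a,None,fx=5,fy=5,interpolation=2)
cv2.imwrite("pics/c3.png",b)
print(robot.sense()["contact_force"],robot.sense()["ee_pos"])
E
```

```text
[ -2.7019693  -19.13723734   3.636788  ] [0.58670244 0.08015763 0.08320046]
```

View pics/c3.png

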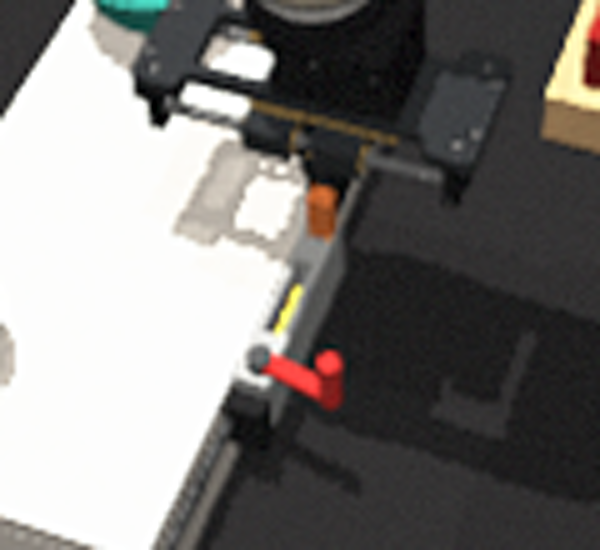

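```bash
python3 - <<'E'
from h import *
np.set_printoptions(precision=4,suppress=True)
S=lambda u,v,z:at("side3",240+(u+.5)/5-.5,180+(v+.5)/5-.5,z)
for n,p in dict(tab=(323,192,.104),hub=(260,355,.079),pin=(329,358,.109)).items(): print(n,S(*p))
E
```

```text
tab [0.5872 0.095  0.104 ]
hub [0.594 0.19  0.079]
pin [0.5513 0.1996 0.109 ]
```

Call:
send_rows(increments=[{"dx":-6,"dy":0,"dz":0,"spin":0,"claw":1},{"dx":-8,"dy":0,"dz":-25,"spin":0,"claw":0.6},{"dx":0,"dy":-10,"dz":-55,"spin":0,"claw":0.5},{"dx":30,"dy":-25,"dz":-60,"spin":0,"claw":0.5},{"dx":60,"dy":-40,"dz":-60,"spin":0,"claw":0.5},{"dx":90,"dy":-44,"dz":-60,"spin":0,"claw":0.5},{"dx":108,"dy":-44,"dz":-60,"spin":0,"claw":0.5},{"dx":110.5,"dy":-44,"dz":-50,"spin":0,"claw":0.5},{"dx":110.5,"dy":-44,"dz":-50,"spin":0,"claw":0.5}])

```text
t: 4.25
ee_pos: [0.5489, 0.2004, 0.1312]
ee_rot: [[0.062, 0.998, -0.002], [0.998, -0.062, -0.0], [-0.0, -0.002, -1.0]]
contact_force: [-0.7, -0.6, 0.7]
grip_width: 0.0412
grasp_force: 0.0
```

```bash
python3 - <<'E'
from h import *
snap("wrist","w4");print(robot.sense()["ee_pos"],robot.sense()["grip_width"])
E
```

```text
[0.54904168 0.19929745 0.13142562] 0.04240514588604686
```

View pics/w4.png

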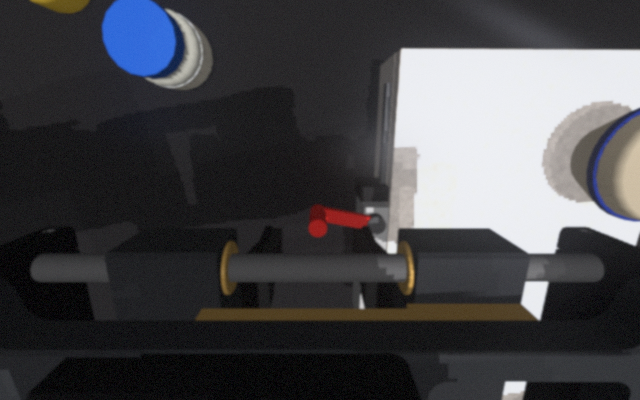

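```bash
python3 - <<'E'
from h import *
d=np.load("pics/w4.npz");print(-d["R"].T@d["t"]);print(at("w4",317,213,.109),at("w4",317,229,.109),at("w4",377,223,.079),proj("w4",[.549,.199,.109]))
E
```

```text
[0.55473102 0.27095245 0.2928428 ]
[0.55075382 0.21177599 0.109     ] [0.55008281 0.20083788 0.109     ] [0.59481122 0.1914709  0.079     ] [315.52011091 231.72673895]
```

Call:
send_rows(increments=[{"dx":1,"dy":1,"dz":15,"spin":0,"claw":0.5},{"dx":1,"dy":1,"dz":30,"spin":0,"claw":0.5},{"dx":1,"dy":1,"dz":43,"spin":0,"claw":0.5},{"dx":1,"dy":1,"dz":45,"spin":0,"claw":0.9},{"dx":1,"dy":1,"dz":45,"spin":0,"claw":1},{"dx":1,"dy":1,"dz":45,"spin":0,"claw":1},{"dx":1,"dy":1,"dz":45,"spin":0,"claw":1},{"dx":1,"dy":1,"dz":45,"spin":0,"claw":1},{"dx":1,"dy":1,"dz":45,"spin":0,"claw":1},{"dx":1,"dy":1,"dz":45,"spin":0,"claw":1}], grip_force=12)

```text
t: 5.13
ee_pos: [0.5493, 0.2, 0.0881]
ee_rot: [[0.065, 0.998, -0.004], [0.998, -0.065, -0.0], [-0.0, -0.004, -1.0]]
contact_force: [-4.1, -0.5, 4.6]
grip_width: 0.0117
grasp_force: 12.0
```

Call:
send_rows(increments=[{"dx":6.5,"dy":1.8,"dz":-1,"spin":0,"claw":1},{"dx":12.7,"dy":4.6,"dz":-1,"spin":0,"claw":1},{"dx":18.3,"dy":8.3,"dz":-1,"spin":0,"claw":1},{"dx":23.4,"dy":12.7,"dz":-1,"spin":0,"claw":1},{"dx":27.7,"dy":17.9,"dz":-1,"spin":0,"claw":1},{"dx":31.5,"dy":23.7,"dz":-1,"spin":0,"claw":1},{"dx":34,"dy":29.9,"dz":-1,"spin":0,"claw":1},{"dx":36,"dy":36.5,"dz":-1,"spin":0,"claw":1},{"dx":36.5,"dy":41,"dz":-1,"spin":0,"claw":1},{"dx":36.5,"dy":45,"dz":-1,"spin":0,"claw":1},{"dx":36.5,"dy":47,"dz":-1,"spin":0,"claw":1},{"dx":36.5,"dy":47,"dz":-1,"spin":0,"claw":1}])

```text
t: 6.13
ee_pos: [0.5967, 0.2357, 0.088]
ee_rot: [[0.066, 0.998, -0.009], [0.998, -0.066, 0.003], [0.002, -0.009, -1.0]]
contact_force: [-7.6, 5.2, 3.7]
grip_width: 0.0114
grasp_force: 12.0
```

Call:
send_rows(increments=[{"dx":0,"dy":-2,"dz":0,"spin":0,"claw":0.6},{"dx":0,"dy":-3,"dz":0,"spin":0,"claw":0.5},{"dx":0,"dy":-3,"dz":0,"spin":0,"claw":0.5},{"dx":0,"dy":-3,"dz":-20,"spin":0,"claw":0.5},{"dx":0,"dy":-3,"dz":-50,"spin":0,"claw":0.5},{"dx":-10,"dy":-5,"dz":-80,"spin":0,"claw":0.5},{"dx":-40,"dy":-15,"dz":-110,"spin":0,"claw":0.4},{"dx":-75,"dy":-25,"dz":-112,"spin":0,"claw":0.4},{"dx":-110,"dy":-35,"dz":-112,"spin":0,"claw":0.4},{"dx":-145,"dy":-45,"dz":-112,"spin":0,"claw":0.4},{"dx":-180,"dy":-55,"dz":-112,"spin":0,"claw":0.4},{"dx":-200,"dy":-60,"dz":-112,"spin":0,"claw":0.4}])

```text
t: 7.13
ee_pos: [0.5273, 0.0342, 0.2012]
ee_rot: [[0.067, 0.998, 0.002], [0.998, -0.067, -0.002], [-0.002, 0.002, -1.0]]
contact_force: [-0.3, 0.1, -0.0]
grip_width: 0.052
grasp_force: 0.0
```

Call:
send_rows(increments=[{"dx":-30,"dy":-8,"dz":0,"spin":0,"claw":0.4},{"dx":-65,"dy":-17,"dz":0,"spin":0,"claw":0.4},{"dx":-100,"dy":-25,"dz":0,"spin":0,"claw":0.4},{"dx":-135,"dy":-34,"dz":0,"spin":0,"claw":0.4},{"dx":-170,"dy":-42,"dz":0,"spin":0,"claw":0.4},{"dx":-200,"dy":-50,"dz":0,"spin":0,"claw":0.4},{"dx":-214,"dy":-52,"dz":0,"spin":0,"claw":0.4},{"dx":-214,"dy":-52,"dz":0,"spin":0,"claw":0.4},{"dx":-214,"dy":-52,"dz":0,"spin":0,"claw":0.4}])

```text
t: 7.88
ee_pos: [0.4625, -0.174, 0.2009]
ee_rot: [[0.068, 0.998, 0.002], [0.998, -0.068, -0.001], [-0.001, 0.002, -1.0]]
contact_force: [0.7, 0.5, 0.2]
grip_width: 0.0522
grasp_force: 0.0
```

```bash
python3 - <<'E'
from h import *
snap("wrist","w5");snap("side","s5");print(robot.sense()["ee_pos"],robot.sense()["ee_rot"],robot.sense()["grip_width"])
a=cv2.imread("pics/w5.png");b=cv2.imread("pics/s5.png")[180:290,230:390]
cv2.imwrite("pics/c5.png",np.vstack([a[:320],cv2.resize(b,(400,275),interpolation=2)[:,:400] if 0 else np.hstack([cv2.resize(b,(400,275),interpolation=2),np.zeros((275,240,3),np.uint8)])]))
E
```

```text
[ 0.46228675 -0.17218633  0.20070801] [[ 6.47453291e-02  9.97901620e-01  6.31786734e-04]
 [ 9.97901818e-01 -6.47452779e-02 -1.01159304e-04]
 [-6.00418257e-05  6.37010723e-04 -9.99999795e-01]] 0.05232459319713263
```

View pics/c5.png

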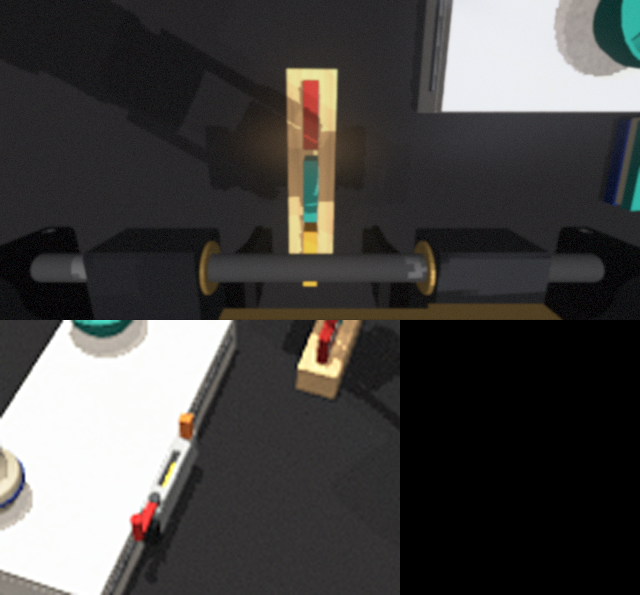

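```bash
python3 - <<'E'
from h import *
np.set_printoptions(precision=4,suppress=True)
s=robot.sense();R=s["ee_rot"];p=s["ee_pos"]
for u,v,z in[(303,157,.087),(319,157,.087),(303,222,.087),(319,222,.087),(303,82,.087),(319,82,.087),(287,70,.042),(337,70,.042),(289,253,.042),(333,253,.042)]:
    X=at("w5",u,v,z);print(u,v,X,(R.T@(X-p))*1000)
im=cv2.imread("pics/w5.png")
for v in(120,190,210): print(v,im[v,296:326].tolist())
E
```

```text
303 157 [ 0.4534 -0.1376  0.087 ] [ 33.9711 -11.1723 113.6989]
319 157 [ 0.468  -0.1386  0.087 ] [ 33.9342   3.4992 113.7082]
303 222 [ 0.4484 -0.2005  0.087 ] [-29.1044 -12.0798 113.7021]
319 222 [ 0.4639 -0.2015  0.087 ] [-29.1495   3.4685 113.712 ]
303 82 [ 0.4585 -0.0733  0.087 ] [ 98.451  -10.2446 113.6956]
319 82 [ 0.4723 -0.0742  0.087 ] [ 98.4218   3.5306 113.7044]
287 70 [ 0.442  -0.0562  0.042 ] [114.452  -27.8502 158.6834]
337 70 [ 0.4915 -0.0595  0.042 ] [114.3497  21.7443 158.715 ]
289 253 [ 0.4259 -0.2533  0.042 ] [-83.2547 -31.1158 158.6932]
333 253 [ 0.477  -0.2567  0.042 ] [-83.4133  20.0852 158.7258]
120 [[98, 143, 182], [98, 144, 183], [101, 146, 184], [102, 146, 187], [99, 146, 185], [97, 138, 179], [82, 118, 160], [67, 91, 144], [51, 67, 135], [45, 57, 136], [45, 59, 135], [46, 57, 137], [43, 57, 135], [44, 53, 133], [42, 55, 130], [40, 53, 124], [40, 53, 121], [35, 50, 118], [41, 53, 120], [42, 54, 122], [39, 50, 119], [48, 61, 118], [69, 91, 133], [100, 136, 167], [123, 179, 205], [142, 208, 226], [146, 213, 230], [148, 216, 232], [145, 210, 231], [141, 206, 23
[... 278 characters left out ...]
, 116, 47], [122, 133, 52], [144, 155, 60], [156, 169, 80], [150, 165, 106], [128, 151, 131], [105, 137, 153], [96, 135, 166], [93, 136, 171], [92, 134, 170], [93, 136, 171], [91, 131, 168], [90, 131, 164]]
210 [[140, 207, 233], [141, 205, 234], [139, 201, 234], [138, 199, 233], [139, 200, 233], [136, 198, 228], [124, 177, 200], [112, 148, 150], [102, 121, 86], [103, 113, 51], [97, 108, 38], [99, 108, 42], [99, 110, 44], [96, 107, 40], [102, 111, 44], [96, 108, 41], [99, 110, 43], [99, 111, 47], [98, 109, 45], [100, 110, 53], [112, 126, 97], [133, 159, 160], [145, 190, 210], [147, 209, 230], [149, 217, 234], [144, 212, 233], [146, 212, 234], [147, 213, 234], [144, 211, 233], [144, 208, 234]]
```

Call:
send_rows(increments=[{"dx":2.5,"dy":-4,"dz":30,"spin":0.012,"claw":0.4},{"dx":2.5,"dy":-4,"dz":65,"spin":0.012,"claw":0.4},{"dx":2.5,"dy":-4,"dz":100,"spin":0.012,"claw":0.4},{"dx":2.5,"dy":-4,"dz":130,"spin":0.012,"claw":0.4},{"dx":2.5,"dy":-4,"dz":145,"spin":0.012,"claw":0.4},{"dx":2.5,"dy":-4,"dz":149,"spin":0.012,"claw":0.4},{"dx":2.5,"dy":-4,"dz":149,"spin":0.012,"claw":0.7},{"dx":2.5,"dy":-4,"dz":149,"spin":0.012,"claw":1},{"dx":2.5,"dy":-4,"dz":149,"spin":0.012,"claw":1},{"dx":2.5,"dy":-4,"dz":149,"spin":0.012,"claw":1},{"dx":2.5,"dy":-4,"dz":149,"spin":0.012,"claw":1},{"dx":2.5,"dy":-4,"dz":149,"spin":0.012,"claw":1}], grip_force=40)

```text
t: 8.98
ee_pos: [0.4586, -0.1702, 0.0524]
ee_rot: [[0.077, 0.997, 0.002], [0.997, -0.077, -0.001], [-0.001, 0.002, -1.0]]
contact_force: [0.3, -0.1, -0.5]
grip_width: 0.0202
grasp_force: 0.0
```

Call:
send_rows(increments=[{"dx":0,"dy":0,"dz":0,"spin":0,"claw":1},{"dx":0,"dy":0,"dz":0,"spin":0,"claw":1},{"dx":0,"dy":0,"dz":0,"spin":0,"claw":1},{"dx":0,"dy":0,"dz":0,"spin":0,"claw":1}])

```text
t: 9.32
ee_pos: [0.4581, -0.17, 0.0521]
ee_rot: [[0.077, 0.997, 0.0], [0.997, -0.077, -0.0], [-0.0, 0.0, -1.0]]
contact_force: [-1.7, 0.1, 6.4]
grip_width: 0.0139
grasp_force: 40.0
```

Call:
send_rows(increments=[{"dx":0,"dy":0,"dz":-15,"spin":0,"claw":1},{"dx":0,"dy":0,"dz":-40,"spin":0,"claw":1},{"dx":0,"dy":0,"dz":-75,"spin":0,"claw":1},{"dx":15,"dy":5,"dz":-110,"spin":-0.012,"claw":1},{"dx":45,"dy":18,"dz":-140,"spin":-0.012,"claw":1},{"dx":80,"dy":33,"dz":-148,"spin":-0.012,"claw":1},{"dx":115,"dy":48,"dz":-148,"spin":-0.012,"claw":1},{"dx":150,"dy":62,"dz":-148,"spin":-0.012,"claw":1},{"dx":185,"dy":76,"dz":-148,"spin":-0.012,"claw":1},{"dx":220,"dy":90,"dz":-148,"spin":-0.012,"claw":1},{"dx":250,"dy":103,"dz":-148,"spin":-0.012,"claw":1},{"dx":264,"dy":109,"dz":-148,"spin":-0.012,"claw":1}])

```text
t: 10.32
ee_pos: [0.5885, 0.0887, 0.1993]
ee_rot: [[0.062, 0.998, 0.001], [0.998, -0.062, 0.001], [0.001, 0.001, -1.0]]
contact_force: [0.6, -1.1, -0.4]
grip_width: 0.0136
grasp_force: 40.0
```

Call:
send_rows(increments=[{"dx":0,"dy":0,"dz":0,"spin":0,"claw":1},{"dx":0,"dy":0,"dz":0,"spin":0,"claw":1},{"dx":0,"dy":0,"dz":0,"spin":0,"claw":1}])

```text
t: 10.57
ee_pos: [0.5861, 0.0839, 0.1991]
ee_rot: [[0.065, 0.998, -0.002], [0.998, -0.065, -0.001], [-0.001, -0.002, -1.0]]
contact_force: [0.3, -0.7, -1.0]
grip_width: 0.014
grasp_force: 40.0
```

```bash
python3 - <<'E'
from h import *
snap("wrist","w6");print(robot.sense()["ee_pos"],robot.sense()["ee_rot"],robot.sense()["grip_width"])
p=proj("w6",[.5915,.1445,.07]).astype(int);print(p)
a=cv2.imread("pics/w6.png");x0,y0=max(p[0]-100,0),max(p[1]-100,0);print(x0,y0)
cv2.imwrite("pics/c6.png",cv2.resize(a[y0:y0+200,x0:x0+200],None,fx=3,fy=3,interpolation=2))
E
```

```text
[0.58619021 0.083587   0.19920995] [[ 6.64427355e-02  9.97788902e-01 -1.63393779e-03]
 [ 9.97790063e-01 -6.64436098e-02 -4.86735797e-04]
 [-5.94224302e-04 -1.59798684e-03 -9.99998547e-01]] 0.013695110542332793
[317 128]
217 28
```

View pics/c6.png

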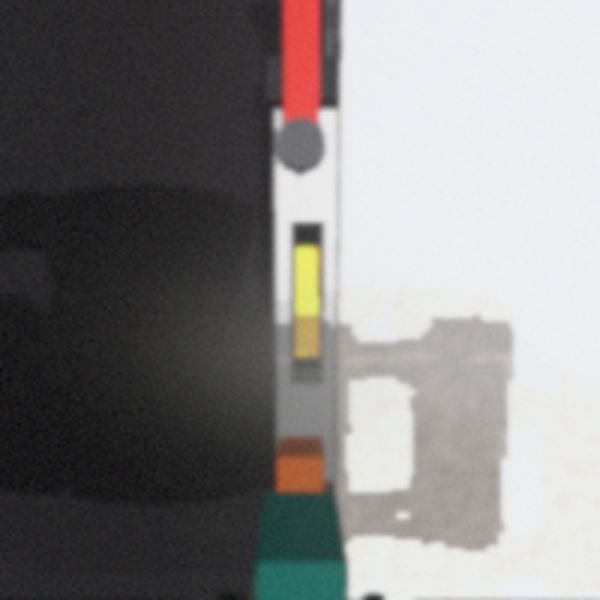

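```bash
python3 - <<'E'
from h import *
s=robot.sense();R=s["ee_rot"];p=s["ee_pos"]
g=lambda u,v,z:at("w6",217+(u+.5)/3-.5,28+(v+.5)/3-.5,z)
for n,a in dict(slot=(307.5,302.5,.07),slotF=(291.5,302,.07),slotB=(322,302,.07),front=(274,302,.07),back=(340,302,.07),slot1=(307,222,.07),slot2=(307,383,.07),hub=(300,145,.079),shoulderL=(265,492,.189),shoulderR=(333,492,.189),botL=(255,560,.234),botR=(345,560,.234)).items():
    X=g(*a);print(n,X.round(4),((R.T@(X-p))*1000).round(1))
E
```

```text
slot [0.593  0.1443 0.07  ] [ 61.1   3.  129.2]
slotF [0.588  0.1448 0.07  ] [ 61.2  -2.  129.2]
slotB [0.5976 0.1441 0.07  ] [ 61.2   7.6 129.2]
front [0.5825 0.1451 0.07  ] [ 61.2  -7.5 129.2]
back [0.6032 0.1438 0.07  ] [ 61.3  13.2 129.2]
slot1 [0.5944 0.1684 0.07  ] [ 85.2   2.8 129.2]
slot2 [0.5913 0.1191 0.07  ] [ 35.8   2.9 129.2]
hub [0.5936 0.1895 0.079 ] [106.2   0.6 120.1]
shoulderL [0.582  0.1128 0.189 ] [28.9 -6.1 10.2]
shoulderR [0.5954 0.1119 0.189 ] [28.9  7.3 10.2]
botL [0.5824 0.1135 0.234 ] [ 29.6  -5.8 -34.8]
botR [0.5957 0.1126 0.234 ] [ 29.6   7.5 -34.8]
```

Call:
send_rows(increments=[{"dx":20,"dy":1,"dz":0,"spin":0,"claw":1},{"dx":45,"dy":2.2,"dz":0,"spin":0,"claw":1},{"dx":59,"dy":2.2,"dz":0,"spin":0,"claw":1},{"dx":61,"dy":2.2,"dz":15,"spin":0,"claw":1},{"dx":61,"dy":2.2,"dz":35,"spin":0,"claw":1},{"dx":61,"dy":2.2,"dz":55,"spin":0,"claw":1},{"dx":61,"dy":2.2,"dz":72,"spin":0,"claw":1},{"dx":61,"dy":2.2,"dz":82,"spin":0,"claw":1},{"dx":61,"dy":2.2,"dz":85,"spin":0,"claw":1},{"dx":61,"dy":2.2,"dz":85,"spin":0,"claw":1},{"dx":61,"dy":2.2,"dz":85,"spin":0,"claw":1}])

```text
t: 11.53
ee_pos: [0.5939, 0.1453, 0.1153]
ee_rot: [[0.065, 0.998, 0.001], [0.998, -0.065, -0.0], [0.0, 0.001, -1.0]]
contact_force: [-0.3, -0.8, -0.5]
grip_width: 0.0138
grasp_force: 40.0
```

```bash
python3 - <<'E'
from h import *
np.set_printoptions(precision=4,suppress=True)
d=np.array([.9978,-.0655,0]);e=np.array([.0655,.9978,0])
P=np.array([.593,.1443,.07])
s=robot.sense();print(s["ee_pos"],s["ee_rot"],s["contact_force"],((s["ee_pos"]-P)@d*1000),((s["ee_pos"]-P)@e*1000))
E
```

```text
[0.5939 0.1453 0.1153] [[ 0.0655  0.9979  0.0012]
 [ 0.9979 -0.0655 -0.    ]
 [ 0.0001  0.0012 -1.    ]] [-0.3364 -0.8387 -0.4616] 0.8309805496723568 1.0734674406937745
```

Call:
send_rows(increments=[{"dx":0,"dy":-1.4,"dz":0,"spin":0,"claw":1},{"dx":0,"dy":-1.4,"dz":2,"spin":0,"claw":1},{"dx":0,"dy":-1.4,"dz":4,"spin":0,"claw":1},{"dx":0,"dy":-1.4,"dz":6,"spin":0,"claw":1},{"dx":0,"dy":-1.4,"dz":8,"spin":0,"claw":1},{"dx":0,"dy":-1.4,"dz":10,"spin":0,"claw":1},{"dx":0,"dy":-1.4,"dz":12,"spin":0,"claw":1},{"dx":0,"dy":-1.4,"dz":13,"spin":0,"claw":1},{"dx":0,"dy":-1.4,"dz":13,"spin":0,"claw":1}])

```text
t: 12.28
ee_pos: [0.5916, 0.1458, 0.1011]
ee_rot: [[0.065, 0.998, -0.001], [0.998, -0.065, -0.0], [-0.0, -0.001, -1.0]]
contact_force: [0.4, 0.5, -0.6]
grip_width: 0.0134
grasp_force: 40.0
```

Call:
send_rows(increments=[{"dx":0,"dy":0,"dz":3,"spin":0,"claw":1},{"dx":0,"dy":0,"dz":6,"spin":0,"claw":1},{"dx":0,"dy":0,"dz":9,"spin":0,"claw":1},{"dx":0,"dy":0,"dz":12,"spin":0,"claw":1},{"dx":0,"dy":0,"dz":15,"spin":0,"claw":1},{"dx":0,"dy":0,"dz":17,"spin":0,"claw":1},{"dx":0,"dy":0,"dz":18,"spin":0,"claw":1},{"dx":0,"dy":0,"dz":18,"spin":0,"claw":1}])

```text
t: 12.95
ee_pos: [0.5921, 0.1459, 0.0842]
ee_rot: [[0.065, 0.998, 0.001], [0.998, -0.065, 0.0], [0.0, 0.001, -1.0]]
contact_force: [-2.4, -0.1, 7.5]
grip_width: 0.0137
grasp_force: 40.0
```

Call:
send_rows(increments=[{"dx":0,"dy":0,"dz":2,"spin":0,"claw":1},{"dx":0,"dy":0,"dz":4,"spin":0,"claw":1},{"dx":0,"dy":0,"dz":5,"spin":0,"claw":1},{"dx":0,"dy":0,"dz":6,"spin":0,"claw":1},{"dx":0,"dy":0,"dz":6,"spin":0,"claw":1},{"dx":0,"dy":0,"dz":6,"spin":0,"claw":1}], grip_force=50)

```text
t: 13.45
ee_pos: [0.5921, 0.1459, 0.08]
ee_rot: [[0.065, 0.998, 0.001], [0.998, -0.065, -0.0], [-0.0, 0.001, -1.0]]
contact_force: [-4.3, -0.9, 15.2]
grip_width: 0.0138
grasp_force: 50.0
```

Call:
send_rows(increments=[{"dx":0,"dy":0,"dz":1,"spin":0,"claw":1},{"dx":0,"dy":0,"dz":2,"spin":0,"claw":1},{"dx":0,"dy":0,"dz":2,"spin":0,"claw":1},{"dx":0,"dy":0,"dz":2,"spin":0,"claw":1},{"dx":0,"dy":0,"dz":2,"spin":0,"claw":1},{"dx":0,"dy":0,"dz":2,"spin":0,"claw":1}])

```text
t: 13.95
ee_pos: [0.5922, 0.1459, 0.0799]
ee_rot: [[0.065, 0.998, 0.002], [0.998, -0.065, -0.0], [-0.0, 0.002, -1.0]]
contact_force: [-6.1, -1.3, 25.3]
grip_width: 0.014
grasp_force: 50.0
```

```bash
python3 - <<'E'
from h import *
snap("side","s7")
cv2.imwrite("pics/c7.png",cv2.resize(cv2.imread("pics/s7.png")[180:290,230:370],None,fx=5,fy=5,interpolation=2))
print(robot.sense()["contact_force"],robot.sense()["ee_pos"])
E
```

```text
[-6.71327542 -1.72617698 26.05867877] [0.59216581 0.14588242 0.07991598]
```

View pics/c7.png

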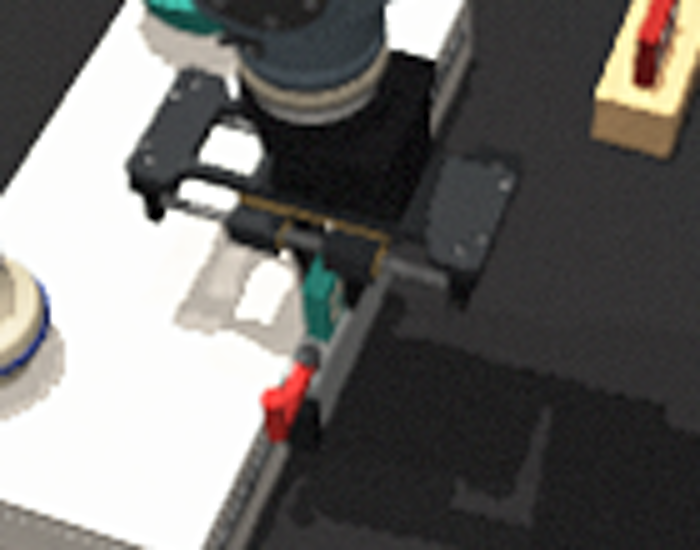

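The picture shows the holder seated flush on the lip around (320,320). The lever lies along the edge at (285,400), and the carriage is against the stop.

```bash
python3 -c "
from workcell import robot
print(robot.close_job())"
```

```text
the job is handed in; nothing more can be done
None
```

The carriage is against the stop, the lever is turned along the edge, and the turquoise holder sits flush on the lip, still gripped and pressed with about 26 N. I handed the job in at about 14 s on the robot's clock; the hand-in returned no verdict.

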